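# Shut the watch parts away from dust

## Task

Shut the watch parts away from dust: with the fingertips, push both open drawers of the wooden chest fully home and push the lid of the green parts case down until it is shut. Do not lift or carry anything; leave the case about where it stands, flat on the bench, and do not disturb the small things around.

Things in the scene. Friction and masses are not known exactly. Their poses are not given: they have to be found in the camera images.
- chest: Low wooden drawer chest fixed to the bench, 150 deep (x) x 250 wide (y) x 90 mm high, two drawers side by side in its front. Origin on the bench under the middle of the front plane; +x points into the chest (the way drawers shut), -x roughly towards the robot, +y to the side of the wide drawer, z up. Shut, the drawers' middles lie at y = +46 (wide) and -74 mm (narrow).
- drawer_wide (a joint): How far the wide drawer is pulled out, m: 0 = fully shut, about 0.045 to 0.085 at the start, 0.095 at most. It slides along the chest's x axis, stays where it is left, and takes about 1.5 N plus 6 N per m/s to move.
- drawer_wide_front (a point): Middle of the wide drawer's flat front face, 40 mm above the bench; moves with the drawer; axes as the chest's, the face looks along -x. The wooden front is 138 mm wide, 10 thick, from 11 to 79 mm above the bench; no handle, only a finger notch 36 mm wide, cut 16 mm deep into the middle of its top edge. Shut, it is flush with the chest's front plane.
- drawer_narrow (a joint): How far the narrow drawer is pulled out, m: like drawer_wide.
- drawer_narrow_front (a point): Middle of the narrow drawer's flat front face, 40 mm above the bench; like drawer_wide_front, but the front is 82 mm wide.
- case: Green plastic watch-parts case, loose on the bench, 1.3 kg, 105 (x) x 165 (y) x 48 mm high, filled with small tubs. Origin at the centre of its underside, z up; its lid is hinged along its +x side (the side away from the robot).
- lid (a joint): Angle of the case's lid, rad: 0 = shut flat on the case, about 1.0 to 1.5 at the start (pi/2 = upright), 1.9 at most. The hinge is stiff (about 0.09 N m): the lid stays where it is left and must be pushed all the way down.
- lid_hinge (a point): Middle of the lid's hinge line, on the case's far upper edge, 49 mm above the bench; fixed to the case, axes as the case's; the hinge line runs along y and lies in the lid's underside. Shut, the lid covers the case, its upper face 57 mm above the bench; open, its outer face looks away from the robot and upward.
- lid_edge (a point): Middle of the lid's free edge, on its outer (upper) face, 110 mm from the hinge line; moves with the lid. The lid is a clear panel with green bars, 110 mm from hinge to free edge, 165 mm along the hinge, 8 mm thick, 0.1 kg, without a handle.
- holder: Bystander: small steel movement holder, 50 x 34 x 30 mm, standing between chest and case. Origin at the centre of its underside.
- loupe: Bystander: black eye loupe, 34 mm across, 30 mm high, standing on the chest's top 90 to 120 mm behind its front. Origin at the centre of its underside.
- oil: Bystander: amber glass oil bottle, 28 mm across, 50 mm high, standing between chest and case, further from the robot than the holder. Origin at the centre of its underside.
- dish: Bystander: white ceramic dish, 56 mm across, 22 mm high, beyond the oil bottle on the bench. Origin at the centre of its underside.
There are look-alikes about, which are no part of the job. There is more than one size of the case; the job needs the smallest.

How it is judged:
At the end, for the whole second after the job is handed in: Both drawers are within 4 mm of fully shut and the lid within 0.06 rad of flat; the case stands flat within 40 mm of its first place, and holder, loupe, oil bottle and dish are within 20 mm of theirs (value of joint each of drawer_wide, drawer_narrow below 0.004 m and value of joint lid below 0.06 rad and angle between case's own z axis and vertical below 0.05 rad and distance of case from where it was at the start of the episode below 0.04 m and distance of each of holder, loupe, oil, dish from where it was at the start of the episode below 0.02 m); the robot touches nothing.
It fails at once if the movement holder, loupe, oil bottle or dish was displaced by more than 20 mm or lifted (distance of any of holder, loupe, oil, dish from where it was at the start of the episode above 0.02 m).
It fails at once if the parts case was lifted or tipped up (height (world z) of case above 0.01 m or angle between case's own z axis and vertical above 0.12 rad).
It fails at once if the parts case was shoved more than 40 mm from its place (distance of case from where it was at the start of the episode above 0.04 m).
It also fails if it takes over 54 s, if anything falls off the work surface, if the arm or the gripper's body presses on something with over 40 N, if the wrist force passes 120 N, or if a joint passes its speed limit or range.

## Robot

A 6-joint arm with a two-finger parallel gripper is mounted at the origin on the work surface. World frame = base frame: x ahead of the robot, y to its left, z up, the work surface at z = 0. Lengths are in m, angles in rad, forces in N, time in s.
With the tool pointing down it reaches from about 0.375 to 0.925 m from the base axis. Payload 5.7 kg.
Tool frame: the origin (TCP) lies at the very end of the fingers, on their centre line; the grasp point (between the pads) lies 19 mm behind it (robot.grasp_offset is the distance from the TCP to the grasp point, in m); z points along the fingers, y is the line along which they close (so a half turn about z gives the same grasp; the last joint's range is limited). The gripper opens to 85 mm and grips with 20 to 120 N. Pads are 22 mm wide; open, the fingers measure 114 mm over their backs; the gripper's body (76 mm by 85 mm) begins 54 mm behind the grasp point. The pads swing forward as they close: fully open they stand 13 mm farther back than shut.
Start: joints at [-1.424, 0.359, 1.51, -0, 1.272, -0.115], TCP at [0.155, -0.58, 0.231] pointing down, gripper open.
Joint ranges: [-2.97, 2.97], [-1.01, 2.36], [0.21, 2.38], [-0.96, 4.11], [0.2, 2.71], [-2.98, 2.98]. Speed limits (rad/s): [2.39, 2.39, 3.14, 3.14, 3.14, 3.14].

## Interface

Orientations are given as a unit quaternion [x, y, z, w].
In Python, from plant import state, grab_frame, order, silhouettes, mark_of, robot gives the robot as it stands.
- The arm moves only by the tool arm_command, never from a script. Its argument "moves" is a list of rows, each a list of 3 entries, a list of its own where there are three numbers: the shift along the tool's x, y, z scaled (see below), then the turn about the tool's z scaled (see below), then the closure, from -1 (fully open) to 1 (shut). In form: [[[tx, ty, tz], turn, grip], ...]. A call has 1 to 20 rows; each row is the pose to reach, as a shift and turn from the pose commanded when the call began, along the tool's axes at that moment; what a row does not reach only later rows make up. The controller multiplies each number of a shift by 250 mm and each number of a turn by 0.5 rad. A row lasts 1/8 s, in which the tool goes at most 62.5 mm and 10.7 degrees, less where a joint would pass 70% of its speed; a pose out of reach is approached as far as the arm can. A call with a number of a shift or a turn outside -1 to 1 is refused whole. A call with a gripper value outside its range is refused whole. The fingers move at their own pace and stop on an object; "squeeze" is the grip in N (left out, the last holds). Time passes only in rows, so rows that repeat a pose let the fingers close. It gives the time, the measured TCP pose, the force, the opening and the grip force at its end, in the units of the state.
- state(): the state, without advancing time (a new reading comes with each control period).
- grab_frame(name): name is "scene" or "side" or "wrist"; returns a dict with "image" (420x560x3 uint8, red, green, blue), "vfov" (degrees; the focal length in pixels is half the picture's height over the tangent of half this angle, whatever the lens; pixels are square), "cx", "cy" (the principal point, pixels), "D" ([k1, k2, p1, p2, k3] as OpenCV has them; the pictures are not rectified), "R" (3x3) and "t" (3): a world point X has camera coordinates R X + t; the wrist camera has in their place "tool_from_camera" (4x4, takes a point from camera to tool coordinates, whose origin is the TCP and whose axes are the flange's). Camera axes: x right, y down, z forward; pixel columns grow to the right and rows downward; lengths in m; the calibration is good to about 2 mm. A picture is of the moment at which its call begins: read the wrist's pose just before it. There is no depth.
- order.job_done(): hands the job in; it is judged then, once.
Trained networks look in the newest picture that a camera, given by its name, has taken for a name from the list of things; names that differ only in an ending like _2 or _b are one class to them, and where a whole thing is asked for, a point or a joint stands for the part that bears it (a point fixed in the world has none). Each returns a list of dicts, best first, with "p" (0 to 1); they miss things now and then, are a little off and sometimes report something else, mostly with a low value. They report only what shows in the picture. A call takes as long as a camera call. They do not tell look-alikes from the thing itself.
- silhouettes(camera, thing): "mask" (420x560 bool, what is visible of it) and "bbox" ([left, top, width, height] in pixels, round what is visible of it).
- mark_of(camera, thing): "at" ([column, row] in pixels: a listed point, or the origin of a listed thing).
The state is a dict: "time_s": time; "q": joint angles; "dq": joint speeds; "effort": joint torques, N m; "ee_pos": TCP position; "orientation": TCP orientation; "wrist_force": force on the tool from outside, world axes, zero at the start; "moment": the same for the moment, N m; "grip_width": finger opening in m; "finger_force": force on a finger pad.
Only numpy, scipy, OpenCV 4.12 (cv2) and the standard library are available. Lean on these libraries where they do the work, as an engineer would, in place of code of your own. Each camera call takes 0.05 s, during which the arm holds its last target. There are 200 camera calls.

## Working session

There is one attempt and no reset: what is moved stays moved. The work goes in short steps, Python scripts to look and compute and a tool call to move; the robot and the scene stay as the last step left them, time stands still between calls to the robot, and variables do not carry over. Pictures are saved under pics/ and viewed, at most 10 in all, crops included, and the job is handed in when it is done.

Besides the shell and the picture viewer there is one more tool, called after "Call:" as a command line: name --argument value ..., lists and objects as JSON in quotes. arm_command: Moves the arm, as the interface text tells. Its arguments: {"type":"object","properties":{"moves":{"type":"array","items":{"type":"array"}},"squeeze":{"type":"number"}},"required":["moves"]}

```bash
mkdir -p pics; cat > h.py <<'E'
import numpy as np, cv2
from plant import state, grab_frame, order, silhouettes, mark_of, robot
def K(f):
    fl=210/np.tan(np.radians(f["vfov"])/2); return np.array([[fl,0,f["cx"]],[0,fl,f["cy"]],[0,0,1.]])
def ray(f,px):
    n=cv2.undistortPoints(np.array([[px]],float),K(f),np.array(f["D"],float))[0,0]
    R=np.array(f["R"]);t=np.array(f["t"]); return -R.T@t, R.T@np.array([n[0],n[1],1.])
def atz(f,px,z):
    c,d=ray(f,px); return c+d*(z-c[2])/d[2]
def tri(fa,pa,fb,pb):
    A=[];b=[]
    for f,p in((fa,pa),(fb,pb)):
        c,d=ray(f,p); d/=np.linalg.norm(d);M=np.eye(3)-np.outer(d,d);A.append(M);b.append(M@c)
    A=np.vstack(A);b=np.hstack(b);x=np.linalg.lstsq(A,b,rcond=None)[0]
    return x,np.linalg.norm(A@x-b)
def proj(f,X):
    return cv2.projectPoints(np.array(X,float).reshape(-1,3),cv2.Rodrigues(np.array(f["R"]))[0],np.array(f["t"],float),K(f),np.array(f["D"],float))[0][:,0]
def save(n,im): cv2.imwrite("pics/"+n,im[:,:,::-1])
E
python3 - <<'E'
from h import *
F={c:grab_frame(c) for c in("scene","side")}
for c in F: save(c+"0.png",F[c]["image"])
np.set_printoptions(precision=3,suppress=True)
for c in F: print(c,"cam at",-np.array(F[c]["R"]).T@F[c]["t"])
for n in "chest drawer_wide_front drawer_narrow_front case lid_hinge lid_edge holder loupe oil dish".split():
    for c in F: print(n,c,[(np.round(d["at"],1).tolist(),round(d["p"],2), ) for d in mark_of(c,n)][:4])
E
```

```text
scene cam at [0.843 0.349 0.911]
side cam at [0.467 0.712 0.78 ]
chest scene [([360.2, 376.5], 0.94)]
chest side []
drawer_wide_front scene [([394.0, 365.6], 0.78)]
drawer_wide_front side [([281.3, 368.6], 0.88)]
drawer_narrow_front scene []
drawer_narrow_front side [([271.6, 318.2], 0.76)]
case scene [([217.8, 128.5], 0.89), ([240.4, 232.0], 0.82), ([322.3, 165.9], 0.77)]
case side [([366.4, 202.2], 0.92), ([301.3, 147.8], 0.72), ([253.3, 217.4], 0.56)]
lid_hinge scene [([218.4, 232.8], 0.84), ([203.2, 127.8], 0.78), ([239.7, 232.7], 0.73), ([326.8, 130.4], 0.72)]
lid_hinge side [([382.2, 177.7], 0.97), ([235.3, 207.1], 0.86), ([287.5, 138.8], 0.62)]
lid_edge scene [([319.9, 161.5], 0.85), ([226.8, 102.6], 0.84), ([223.6, 197.5], 0.57)]
lid_edge side [([352.5, 190.7], 0.83), ([239.8, 176.8], 0.8), ([320.5, 126.1], 0.67)]
holder scene [([309.5, 289.2], 0.87)]
holder side [([269.3, 278.8], 0.77)]
loupe scene [([329.6, 410.8], 0.64)]
loupe side [([185.2, 347.1], 0.64), ([271.6, 318.7], 0.41)]
oil scene [([256.6, 324.7], 0.49)]
oil side [([208.1, 277.3], 0.47)]
dish scene [([220.5, 338.1], 0.8), ([220.2, 233.5], 0.65), ([359.9, 374.1], 0.38)]
dish side []
```

View pics/scene0.png

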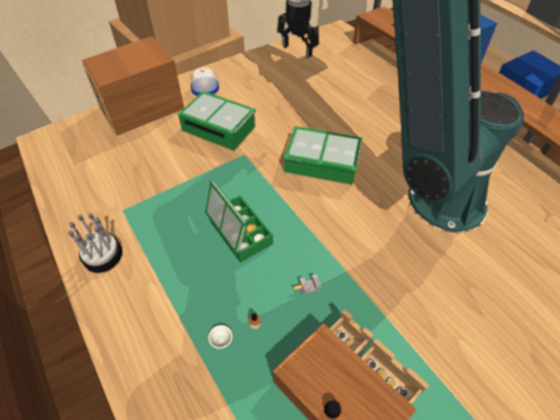

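View pics/side0.png

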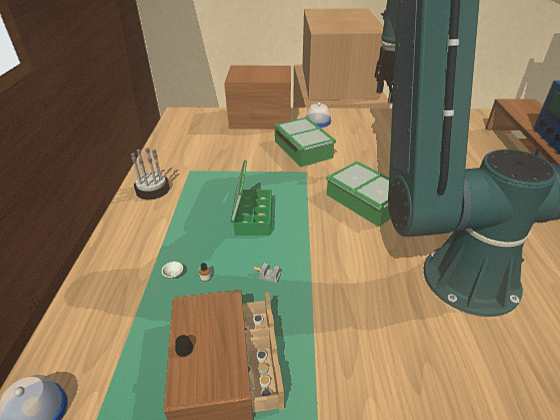

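Scene picture: three green cases, at (217,118) closed, (322,155) closed, and (240,225) open on the mat. The drawers are at (375,355), holder (309,286), oil (255,320), dish (220,337) and loupe (333,409). The open case is the smallest-looking one and the only one with its lid open. Next I'll take a close crop to check sizes.

```bash
python3 - <<'E'
from h import *
np.set_printoptions(precision=3,suppress=True)
F={c:grab_frame(c) for c in("scene","side")}
a=F["scene"]["image"][165:275,185:295]; b=F["scene"]["image"][300:420,270:430]; c=F["side"]["image"][150:250,215:315]; d=F["side"]["image"][280:420,150:300]
R=lambda i:cv2.resize(i,(400,300),interpolation=cv2.INTER_CUBIC)
R1=lambda i,s:cv2.copyMakeBorder(cv2.resize(i,None,fx=s,fy=s,interpolation=cv2.INTER_CUBIC),0,300-int(i.shape[0]*s),0,400-int(i.shape[1]*s),0)
save("crop.png",np.vstack([np.hstack([R1(a,2.7),R1(b,2.5)]),np.hstack([R1(c,3.0),R1(d,2.0)])]))
S,D=F["scene"],F["side"]
print("wide",tri(S,[394,365.6],D,[281.3,368.6]))
print("case",tri(S,[240.4,232],D,[253.3,217.4]),"hinge",tri(S,[218.4,232.8],D,[235.3,207.1]),"edge",tri(S,[223.6,197.5],D,[239.8,176.8]))
print("holder",tri(S,[309.5,289.2],D,[269.3,278.8]),"oil",tri(S,[256.6,324.7],D,[208.1,277.3]),"loupe",tri(S,[329.6,410.8],D,[185.2,347.1]))
print("dish",atz(S,[220.5,338.1],0),"nar",atz(D,[271.6,318.2],.04), "chest",atz(S,[360.2,376.5],0))
print("others",tri(S,[217.8,128.5],D,[301.3,147.8]),tri(S,[322.3,165.9],D,[366.4,202.2]))
# rough mask sizes
for cam in F:
    for m in silhouettes(cam,"case"): print(cam,m["p"],m["bbox"],m["mask"].sum())
print(state()["orientation"])
E
```

```text
wide (array([0.482, 0.272, 0.019]), np.float64(0.001627909954520375))
case (array([ 0.578, -0.236,  0.003]), np.float64(0.0018169327824393885)) hinge (array([ 0.635, -0.252,  0.029]), np.float64(0.0009004034385097348)) edge (array([ 0.607, -0.251,  0.148]), np.float64(0.010249523291793202))
holder (array([ 0.518,  0.007, -0.005]), np.float64(1.1661823011149803e-05)) oil (array([0.679, 0.013, 0.002]), np.float64(0.004078737704129805)) loupe (array([0.67 , 0.271, 0.087]), np.float64(0.004014643219896911))
dish [ 0.769 -0.003  0.   ] nar [0.505 0.163 0.04 ] chest [0.554 0.246 0.   ]
others (array([ 0.426, -0.646,  0.013]), np.float64(0.000946331540721852)) (array([ 0.223, -0.323, -0.005]), np.float64(0.005813347374448073))
scene 0.84 [203.7, 182.7, 69.8, 78.8] 2917
scene 0.67 [177.4, 92.5, 81.3, 56.2] 2988
scene 0.62 [283.1, 127.4, 77.5, 60.7] 3451
side 0.94 [275.0, 117.8, 58.5, 51.5] 2090
side 0.82 [232.8, 159.6, 36.3, 74.5] 1930
side 0.57 [325.6, 162.2, 63.3, 64.4] 2786
side 0.16 [231.2, 162.9, 15.7, 59.4] 366
[ 0.991  0.131 -0.    -0.   ]
```

View pics/crop.png

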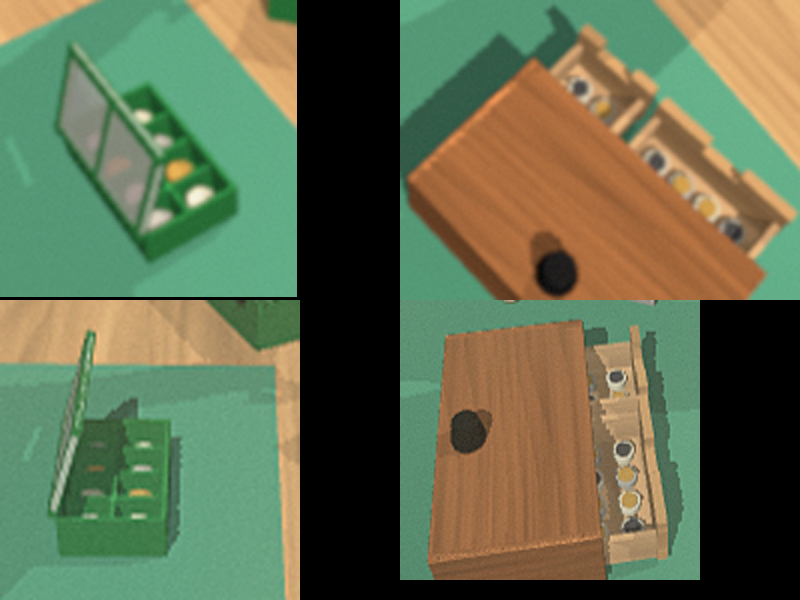

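```bash
python3 - <<'E'
from h import *
np.set_printoptions(precision=3,suppress=True)
S,D=grab_frame("scene"),grab_frame("side")
def p(n,f,px,z): print(n,atz(f,px,z))
p("chest FL scene",S,[324,324.8],.09);p("chest FR scene",S,[416,408.8],.09);p("BL",S,[273.2,371.2],.09)
p("chest FL side",D,[241.5,290.5],.09);p("FR",D,[251.5,403.5],.09);p("BL",D,[171.5,298.5],.09)
p("nar L",S,[344,311.2],.079);p("nar R",S,[372,334],.079);p("wide L",S,[377.2,340],.079);p("wide R",S,[428,386],.079)
p("nar L side",D,[268.5,293],.079);p("wide R side",D,[284,406],.079)
p("case b near-left",S,[240.5,262],0);p("case b right",S,[273,242.8],0);p("case top right",S,[273,234.6],.048)
p("side case b R",D,[271,235],0);p("L",D,[234.3,235],0);p("top far right",D,[271,190],.048);p("top near right",D,[271,221.7],.048)
print("lid far corner",tri(S,[211.7,180.9],D,[245.7,160.7]))
c,d=ray(S,[245,223.5]);print("lid near corner ray",[c+d*(z-c[2])/d[2] for z in(.12,.14,.155)])
E
```

```text
chest FL scene [0.576 0.128 0.09 ]
chest FR scene [0.533 0.367 0.09 ]
BL [0.721 0.15  0.09 ]
chest FL side [0.572 0.127 0.09 ]
FR [0.529 0.378 0.09 ]
BL [0.723 0.153 0.09 ]
nar L [0.516 0.124 0.079]
nar R [0.5   0.2   0.079]
wide L [0.499 0.216 0.079]
wide R [0.478 0.349 0.079]
nar L side [0.513 0.124 0.079]
wide R side [0.473 0.376 0.079]
case b near-left [ 0.624 -0.156  0.   ]
case b right [ 0.52  -0.159  0.   ]
case top right [ 0.523 -0.154  0.048]
side case b R [ 0.521 -0.159 -0.   ]
L [ 0.628 -0.157  0.   ]
top far right [ 0.527 -0.317  0.048]
top near right [ 0.52  -0.162  0.048]
lid far corner (array([ 0.601, -0.319,  0.153]), np.float64(0.00046175957172176754))
lid near corner ray [array([ 0.589, -0.177,  0.12 ]), array([ 0.595, -0.164,  0.14 ]), array([ 0.6  , -0.154,  0.155])]
```

The crop confirms the choice: the open case is about 103 × 160 mm at (0.576, -0.238), with near-zero yaw. The lid stands at about 1.31 rad and the hinge is at x≈0.63. The chest has a yaw of about 0.165, with both drawers about 58 mm out. I'll close the fingers and square the tool to the case first.

Call:
arm_command --moves '[[[0, 0, -0.05], 0.26, 1], [[0, 0, -0.1], 0.52, 1], [[0, 0, -0.1], 0.52, 1], [[0, 0, -0.1], 0.52, 1], [[0, 0, -0.1], 0.52, 1], [[0, 0, -0.1], 0.52, 1]]' --squeeze 20

```text
time_s: 2.15
ee_pos: [0.1552, -0.5793, 0.2558]
orientation: [1.0, 0.001, -0.0, -0.0]
wrist_force: [0.0, -0.2, 1.0]
grip_width: -0.0001
finger_force: 0.0
```

Call:
arm_command --moves '[[[0.2, -0.1, 0], 0, 1], [[0.4, -0.2, 0], 0, 1], [[0.6, -0.3, 0], 0, 1], [[0.8, -0.4, 0], 0, 1], [[1, -0.5, 0], 0, 1], [[1, -0.5, 0], 0, 1]]'

```text
time_s: 2.9
ee_pos: [0.4083, -0.4519, 0.256]
orientation: [1.0, 0.004, 0.001, -0.0]
wrist_force: [0.5, -0.7, -0.5]
grip_width: 0.0001
finger_force: 0.0
```

Call:
arm_command --moves '[[[0.2, -0.15, 0], 0, 1], [[0.4, -0.3, 0], 0, 1], [[0.6, -0.5, 0], 0, 1], [[0.8, -0.7, 0], 0, 1], [[1, -0.86, 0], 0, 1], [[1, -0.86, 0], 0, 1]]'

```text
time_s: 3.65
ee_pos: [0.6564, -0.2367, 0.2558]
orientation: [1.0, 0.002, 0.0, -0.0]
wrist_force: [-0.4, -0.7, 0.7]
grip_width: -0.0004
finger_force: 0.0
```

Call:
arm_command --moves '[[[0.1, 0, 0], 0, 1], [[0.16, 0, 0.1], 0, 1], [[0.16, 0, 0.25], 0, 1], [[0.16, 0, 0.4], 0, 1], [[0.16, 0, 0.46], 0, 1], [[0.16, 0, 0.46], 0, 1], [[0.16, 0, 0.46], 0, 1]]'

```text
time_s: 4.53
ee_pos: [0.6956, -0.2395, 0.1432]
orientation: [1.0, 0.001, 0.001, 0.001]
wrist_force: [-0.2, 0.6, -0.2]
grip_width: 0.0
finger_force: 0.0
```

```bash
python3 - <<'E'
from h import *
F={c:grab_frame(c) for c in("scene","side")}
print(state()["ee_pos"],state()["time_s"])
a=F["scene"]["image"][130:280,160:330]; c=F["side"]["image"][100:250,200:370]
save("b.png",np.hstack([cv2.resize(i,None,fx=2.3,fy=2.3) for i in(a,c)]))
E
```

```text
[ 0.69575048 -0.2392474   0.14338769] 4.625
```

View pics/b.png

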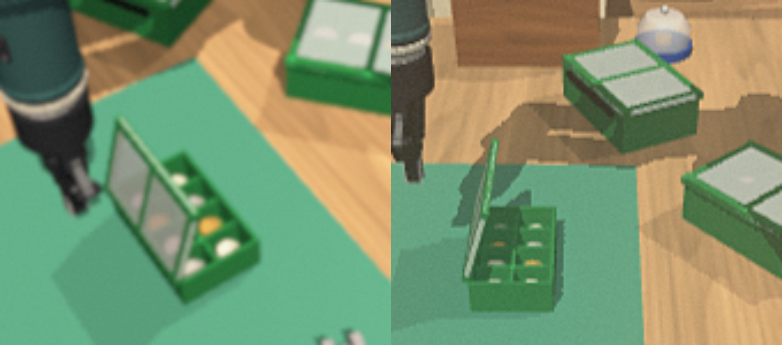

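The gripper stands behind the open lid's outer face, with fingertips at left crop (80,210) and clear of it. I'll swing the lid forward along its arc.

Call:
arm_command --moves '[[[-0.14, 0, 0.04], 0, 1], [[-0.24, 0, 0.04], 0, 1], [[-0.28, 0, 0.04], 0, 1], [[-0.31, 0, 0.05], 0, 1], [[-0.34, 0, 0.06], 0, 1], [[-0.37, 0, 0.08], 0, 1], [[-0.4, 0, 0.09], 0, 1], [[-0.43, 0, 0.11], 0, 1], [[-0.46, 0, 0.13], 0, 1], [[-0.48, 0, 0.16], 0, 1], [[-0.5, 0, 0.18], 0, 1], [[-0.5, 0, 0.18], 0, 1]]'

```text
time_s: 6.12
ee_pos: [0.5687, -0.2384, 0.0956]
orientation: [1.0, 0.001, -0.001, -0.0]
wrist_force: [0.6, 0.5, -0.0]
grip_width: -0.0
finger_force: 0.0
```

```bash
python3 - <<'E'
from h import *
F={c:grab_frame(c) for c in("scene","side")}
s=state();print(s["ee_pos"],s["time_s"],s["wrist_force"])
a=F["scene"]["image"][130:280,160:330]; c=F["side"]["image"][100:250,200:370]
save("c.png",np.hstack([cv2.resize(i,None,fx=2.3,fy=2.3) for i in(a,c)]))
E
```

```text
[ 0.56957752 -0.23875235  0.09619321] 6.225 [-0.93085201  0.78379939  0.1166278 ]
```

View pics/c.png

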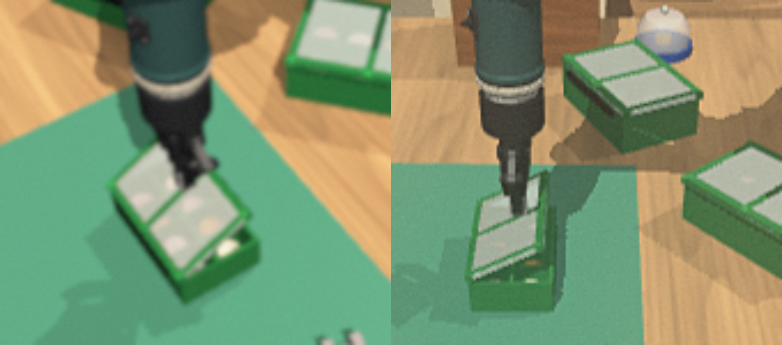

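The lid is following and is now about 0.45 rad open. I'll press it the rest of the way down.

Call:
arm_command --moves '[[[-0.02, 0, 0.04], 0, 1], [[-0.04, 0, 0.08], 0, 1], [[-0.05, 0, 0.11], 0, 1], [[-0.055, 0, 0.135], 0, 1], [[-0.055, 0, 0.15], 0, 1], [[-0.055, 0, 0.16], 0, 1], [[-0.055, 0, 0.165], 0, 1], [[-0.055, 0, 0.165], 0, 1]]'

```text
time_s: 7.22
ee_pos: [0.5556, -0.2387, 0.0569]
orientation: [1.0, 0.001, -0.0, 0.0]
wrist_force: [-4.8, 2.5, 16.9]
grip_width: -0.0001
finger_force: 8.2
```

Call:
arm_command --moves '[[[-0.055, 0, -0.2], 0, 1], [[-0.055, 0, -0.4], 0, 1], [[-0.1, -0.15, -0.6], -0.1, 1], [[-0.2, -0.35, -0.6], -0.2, 1], [[-0.3, -0.55, -0.6], -0.33, 1], [[-0.4, -0.75, -0.6], -0.33, 1], [[-0.4, -0.9, -0.6], -0.33, 1], [[-0.4, -0.9, -0.6], -0.33, 1], [[-0.4, -0.9, -0.6], -0.33, 1]]'

```text
time_s: 8.35
ee_pos: [0.456, -0.0144, 0.2053]
orientation: [0.996, 0.084, 0.0, 0.0]
wrist_force: [0.4, 0.5, 0.1]
grip_width: -0.0004
finger_force: 0.0
```

```bash
python3 - <<'E'
from h import *
np.set_printoptions(precision=4,suppress=True)
F={c:grab_frame(c) for c in("scene","side")}
s=state();p=s["ee_pos"];print(p,s["time_s"],s["orientation"])
q=s["orientation"];from scipy.spatial.transform import Rotation as R
M=R.from_quat(q).as_matrix()
for g in([.458,.159,.04],[.44,.277,.04]): print("shift units",M.T@(np.array(g)-p)/.25)
for n in("drawer_wide_front","drawer_narrow_front","lid_edge"):
    for c in F: print(n,c,[(np.round(d["at"],1).tolist(),round(d["p"],2)) for d in mark_of(c,n)])
a=F["scene"]["image"][165:275,185:295]; b=F["scene"]["image"][290:420,270:430]; c=F["side"]["image"][150:250,215:315]; d=F["side"]["image"][280:420,150:300]
R1=lambda i,s:cv2.copyMakeBorder(cv2.resize(i,None,fx=s,fy=s,interpolation=cv2.INTER_CUBIC),0,300-int(i.shape[0]*s),0,400-int(i.shape[1]*s),0)
save("d.png",np.vstack([np.hstack([R1(a,2.7),R1(b,2.3)]),np.hstack([R1(c,3.0),R1(d,2.0)])]))
E
```

```text
[ 0.4561 -0.0149  0.2052] 8.45 [0.9966 0.0829 0.0002 0.0002]
shift units [ 0.1223 -0.685   0.6604]
shift units [ 0.1293 -1.1625  0.6602]
drawer_wide_front scene [([395.1, 364.2], 0.75)]
drawer_wide_front side [([280.9, 368.5], 0.68)]
drawer_narrow_front scene [([356.0, 327.3], 0.92)]
drawer_narrow_front side []
lid_edge scene [([227.6, 103.1], 0.78), ([315.8, 162.6], 0.64), ([252.5, 208.0], 0.56)]
lid_edge side [([271.7, 205.3], 0.84), ([349.5, 190.8], 0.65), ([321.8, 127.1], 0.64)]
```

View pics/d.png

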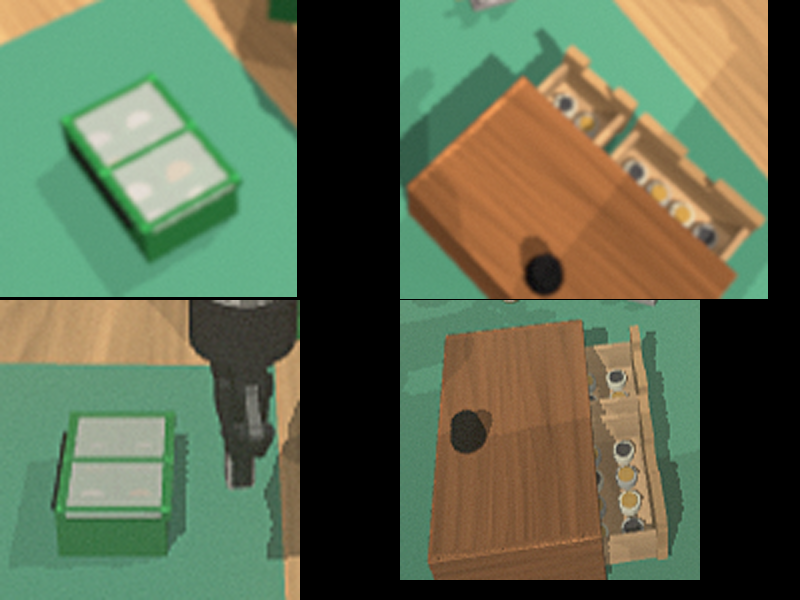

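The lid lies flat on the case, which hasn't moved. Next is the narrow drawer: approach in front of it, lower, and push along the chest's x axis.

Call:
arm_command --moves '[[[0.02, -0.2, 0], 0, 1], [[0.05, -0.4, 0], 0, 1], [[0.09, -0.6, 0.1], 0, 1], [[0.09, -0.685, 0.3], 0, 1], [[0.09, -0.685, 0.5], 0, 1], [[0.09, -0.685, 0.66], 0, 1], [[0.09, -0.685, 0.66], 0, 1], [[0.09, -0.685, 0.66], 0, 1]]'

```text
time_s: 9.75
ee_pos: [0.4501, 0.1586, 0.041]
orientation: [0.997, 0.083, 0.001, -0.0]
wrist_force: [0.2, -0.6, 0.7]
grip_width: -0.0001
finger_force: 0.0
```

Call:
arm_command --moves '[[[0.05, 0, 0], 0, 1], [[0.1, 0, 0], 0, 1], [[0.15, 0, 0], 0, 1], [[0.2, 0, 0], 0, 1], [[0.25, 0, 0], 0, 1], [[0.3, 0, 0], 0, 1], [[0.34, 0, 0], 0, 1], [[0.37, 0, 0], 0, 1], [[0.39, 0, 0], 0, 1], [[0.39, 0, 0], 0, 1]]'

```text
time_s: 11.0
ee_pos: [0.5462, 0.1748, 0.0401]
orientation: [0.997, 0.083, 0.001, 0.0]
wrist_force: [-0.4, 0.4, -0.4]
grip_width: 0.0001
finger_force: 0.0
```

Call:
arm_command --moves '[[[0.01, 0, 0], 0, 1], [[0.02, 0, 0], 0, 1], [[0.025, 0, 0], 0, 1], [[0.03, 0, 0], 0, 1], [[0.03, 0, 0], 0, 1]]'

```text
time_s: 11.62
ee_pos: [0.5511, 0.1759, 0.0397]
orientation: [0.997, 0.083, -0.002, 0.0]
wrist_force: [-5.2, -0.2, 1.4]
grip_width: 0.0001
finger_force: 0.0
```

Call:
arm_command --moves '[[[0.006, 0, 0], 0, 1], [[0.012, 0, 0], 0, 1], [[0.012, 0, 0], 0, 1]]'

```text
time_s: 12.0
ee_pos: [0.5508, 0.176, 0.039]
orientation: [0.996, 0.084, -0.004, 0.0]
wrist_force: [-10.8, 0.4, 4.3]
grip_width: -0.0002
finger_force: 0.0
```

Call:
arm_command --moves '[[[-0.1, 0, 0], 0, 1], [[-0.25, 0, 0], 0, 1], [[-0.4, 0, 0], 0, 1], [[-0.48, 0, 0], 0, 1], [[-0.48, -0.15, 0], 0, 1], [[-0.48, -0.3, 0], 0, 1], [[-0.48, -0.42, 0], 0, 1], [[-0.48, -0.48, 0], 0, 1], [[-0.48, -0.48, 0], 0, 1]]'

```text
time_s: 13.12
ee_pos: [0.4179, 0.2757, 0.0402]
orientation: [0.996, 0.084, 0.001, -0.0]
wrist_force: [0.1, -0.8, -0.7]
grip_width: -0.0003
finger_force: 0.0
```

Call:
arm_command --moves '[[[0.05, 0, 0], 0, 1], [[0.1, 0, 0], 0, 1], [[0.15, 0, 0], 0, 1], [[0.2, 0, 0], 0, 1], [[0.25, 0, 0], 0, 1], [[0.3, 0, 0], 0, 1], [[0.35, 0, 0], 0, 1], [[0.4, 0, 0], 0, 1], [[0.43, 0, 0], 0, 1], [[0.44, 0, 0], 0, 1], [[0.45, 0, 0], 0, 1], [[0.46, 0, 0], 0, 1], [[0.46, 0, 0], 0, 1]]'

```text
time_s: 14.75
ee_pos: [0.5306, 0.2941, 0.04]
orientation: [0.997, 0.083, -0.0, -0.0]
wrist_force: [-2.3, 0.5, 0.3]
grip_width: 0.0002
finger_force: 0.0
```

Call:
arm_command --moves '[[[0.008, 0, 0], 0, 1], [[0.016, 0, 0], 0, 1], [[0.02, 0, 0], 0, 1], [[0.024, 0, 0], 0, 1], [[0.024, 0, 0], 0, 1]]'

```text
time_s: 15.38
ee_pos: [0.5303, 0.2937, 0.0389]
orientation: [0.996, 0.084, -0.006, 0.001]
wrist_force: [-16.1, -0.7, 6.1]
grip_width: 0.0002
finger_force: 0.0
```

The wide drawer is at its stop (16 N with no movement). I'll back off, raise the arm clear and check.

Call:
arm_command --moves '[[[-0.1, 0, 0], 0, 1], [[-0.25, 0, 0], 0, 1], [[-0.4, 0, -0.1], 0, 1], [[-0.4, 0, -0.3], 0, 1], [[-0.4, 0, -0.5], 0, 1], [[-0.4, 0, -0.7], 0, 1], [[-0.4, 0, -0.7], 0, 1], [[-0.4, 0, -0.7], 0, 1]]'

```text
time_s: 16.38
ee_pos: [0.4383, 0.2784, 0.215]
orientation: [0.997, 0.083, 0.0, -0.0]
wrist_force: [0.2, 1.1, 0.1]
grip_width: -0.0
finger_force: 0.0
```

```bash
python3 - <<'E'
from h import *
np.set_printoptions(precision=4,suppress=True)
F={c:grab_frame(c) for c in("scene","side")}
S,D=F["scene"],F["side"]
s=state();print(s["ee_pos"],s["time_s"],s["wrist_force"])
print("lid edge",tri(S,[252.5,208],D,[271.7,205.3]))
for n in("lid_edge","holder","oil","loupe","dish","case"):
    for c in F: print(n,c,[(np.round(d["at"],1).tolist(),round(d["p"],2)) for d in mark_of(c,n)])
a=S["image"][165:275,185:295]; b=S["image"][290:420,270:430]; c=D["image"][150:250,215:315]; d=D["image"][280:420,150:300]
R1=lambda i,s:cv2.copyMakeBorder(cv2.resize(i,None,fx=s,fy=s,interpolation=cv2.INTER_CUBIC),0,300-int(i.shape[0]*s),0,400-int(i.shape[1]*s),0)
save("e.png",np.vstack([np.hstack([R1(a,2.7),R1(b,2.3)]),np.hstack([R1(c,3.0),R1(d,2.0)])]))
E
```

```text
[0.4374 0.278  0.2137] 16.475 [ 0.1319  0.2568 -0.2292]
lid edge (array([ 0.5197, -0.2663,  0.0313]), np.float64(0.007370478504199712))
lid_edge scene [([318.4, 162.4], 0.75), ([254.0, 208.7], 0.74), ([225.2, 101.4], 0.7)]
lid_edge side [([270.6, 202.8], 0.84), ([350.7, 188.9], 0.8)]
holder scene [([309.1, 286.4], 0.91)]
holder side [([270.6, 281.1], 0.66), ([206.4, 274.7], 0.63)]
oil scene [([255.5, 322.6], 0.54)]
oil side [([210.6, 274.7], 0.52), ([237.9, 205.5], 0.36)]
loupe scene [([329.8, 412.5], 0.56)]
loupe side [([184.6, 348.0], 0.88)]
dish scene [([221.9, 339.8], 0.81)]
dish side [([171.8, 272.8], 0.81)]
case scene [([322.6, 164.7], 0.95), ([219.8, 129.2], 0.91), ([242.8, 233.0], 0.82)]
case side [([365.1, 201.7], 0.64), ([256.6, 218.0], 0.6)]
```

View pics/e.png

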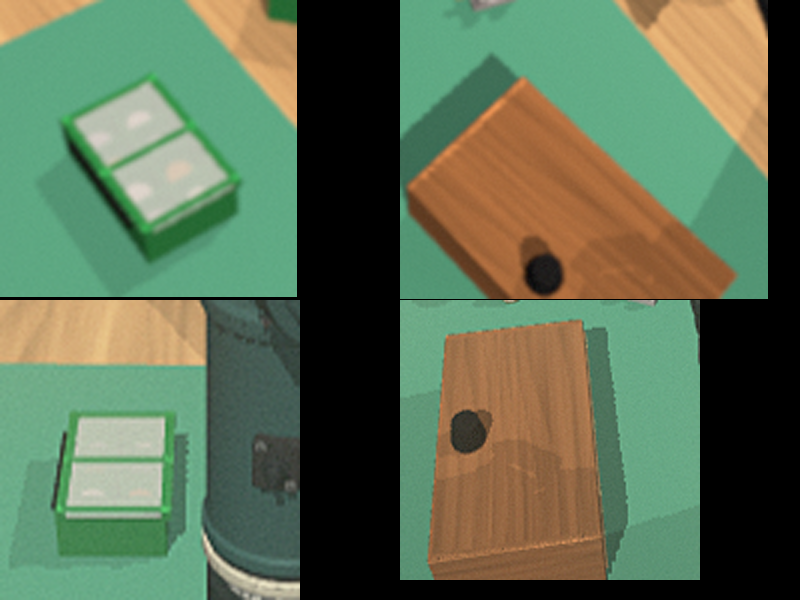

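Both drawer fronts are flush in the picture, and each reached a firm stop with rising force. The lid lies flat: the fingertip stopped at z = 56.9 mm against 57 mm nominal. The bystanders are unmoved and the arm is clear, so I'm handing in.

```bash
python3 -c "
from plant import order
print(order.job_done())"
```

```text
the job is handed in; nothing more can be done
None
```

I pushed both drawers to their stops, pressed the case lid down flat, and handed the job in at about 16.5 s. The last pictures show the case and the small things still in place; no verdict came back.

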